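Nest the third channel upside down over the two in the packing tray

ROBOT

A 7-joint arm with a two-finger parallel gripper is mounted at the origin on the work surface; the furniture and walls round the work are solid. World frame = base frame: x ahead of the robot, y to its left, z up, the work surface at z = 0. Lengths are in m, angles in rad, forces in N, time in s.
With the tool pointing down it reaches from about 0.35 to 0.9 m from the base axis. Payload 8.1 kg.
Tool frame: the origin (TCP) lies at the very end of the fingers, on their centre line; the grasp point (between the pads) lies 19 mm behind it (manip.grasp_offset is the z of the grasp point in the tool frame, in m); z points along the fingers, x is the direction in which the jaws open and shut, and the axes are right-handed (so a half turn about z gives the same grasp; the last joint's range is limited). The gripper opens to 92 mm and grips with 3 to 60 N. Pads are 19 mm wide; open, the fingers measure 130 mm over their backs; the gripper's body (75 mm by 190 mm) begins 47 mm behind the grasp point.
Start: joints at [-1.447, 0.434, 0.025, 1.573, -0.012, 1.134, -0.075], TCP at [0.141, 0.609, 0.206] pointing down, gripper open.
Joint ranges: [-2.62, 2.62], [-0.44, 2.09], [-1.27, 1.32], [0.08, 2.57], [-1.32, 4.46], [0.12, 2], [-2.74, 2.74]. Speed limits (rad/s): [2.22, 2.22, 3.01, 3.01, 3.14, 3.14, 3.14].

INTERFACE

Orientations are given as a unit quaternion [x, y, z, w].
In Python, from station import sense, viewer, job, manip gives the robot as it stands. The module is installed in compiled form; this text tells all that it offers.
- The arm moves only by the shell command python3 -m creep 'ROWS' [FORCE]. ROWS is JSON, a list of rows, each a list of 7 numbers: the shift along the tool's x, y, z in mm, then the turn, a rotation vector about the tool's x, y, z in degrees, then the gripper's target within -1 to 1 (shut at 1, half-way at 0, fully open at -1). In form: [[dx, dy, dz, rx, ry, rz, hand], ...]. A call has exactly 10 rows; each row shifts and turns the pose as measured when the row begins, along the tool's axes as they then stand; what a row does not reach is not made up. A row lasts 1/8 s, in which the tool goes at most 62.5 mm and 10.7 degrees, less where a joint would pass 70% of its speed; a pose out of reach is approached as far as the arm can. A call is refused whole if a number of a shift passes 62.5 or a number of a turn 10.7, either way. A call with a gripper value outside its range is refused whole. The fingers move at their own pace and stop on an object; FORCE is the grip in N (left out, the last holds). Time passes only in rows, so rows that do not move let the fingers close, or fill a call up. It gives the time, the measured TCP pose, the force and the opening at its end, in the units of the state.
- sense(): the state, without advancing time (a new reading comes with each control period).
- viewer.camera(name): name is "side" or "top"; returns (picture, depth): 480x640x3 uint8, blue, green, red; 480x640 float32, m along the optical axis (not along the pixel's ray), 0 where there is no reading.
- viewer.camera_model(name): a dict with "camera_matrix" (3x3 intrinsics, pixels), "k1" (the pictures are not rectified: a ray, as slopes to the right and down, at radius r is drawn at 1 + k1 r^2 times it, then the intrinsics apply), "world_to_cam" (4x4, takes a point from world to camera coordinates). Camera axes: x right, y down, z forward; pixel columns grow to the right and rows downward; lengths in m; the calibration is good to about 2 mm. A picture is of the moment at which its call begins. camera_model takes no time and is no camera call.
- job.job_done(): hands the job in, once; it reports no verdict.
The state is a dict: "time": time; "q": joint angles; "joint_vel": joint speeds; "effort": joint torques, N m; "position": TCP position; "ee_rot": TCP orientation; "contact_force": force on the tool from outside, world axes, zero at the start; "torque": the same for the moment, N m; "width": opening from 0.0 (shut) to 1.0 (fully open).
Only numpy, scipy, OpenCV 4.12 (cv2) and the standard library are available. Lean on these libraries where they do the work, as an engineer would, in place of code of your own. Each camera call takes 0.05 s, during which the arm holds its last target. There are 200 camera calls.

TASK

Two aluminium channels lie side by side in the packing tray with their legs up; a third one lies on its side on the bench, on one leg. Turn it legs down and nest it over the pair, lined up with them end to end, one of its legs in the trough of each, until it sits fully down and level. Leave the lower two seated in the tray, and leave the marker pen and the flush cutter where they lie.

Things in the scene. Friction and masses are not known exactly. Their poses are not given: they have to be found in the camera images.
- channel_c_mid (a point): Channel to turn and nest: plain aluminium U profile, 0.14 kg, 110 mm long, 60 wide over the legs, 34 high, walls 4, 52 clear inside. Centre of its bounding box. x: length; y: out of the web's outer face (that face at +17, leg tips at -17); z: across the web (legs at +-26..30). Starts on its -z leg, z up, centre 30 mm up, open side (-y) to the robot's right. Must end with y up, either way round in x.
- channel_c_com (a point): Its centre of mass, 10.5 mm in from the web's outer face (between the legs). Lying on its side, it falls legs down by itself once rolled more than about 40 degrees towards its open side over the lower leg's tip. Legs down on the bench it stands 34 mm high, its box centre 17 mm up. Same axes.
- channel_a_mid (a point): Lower channel of the same profile, loose in the tray's right pocket (tray -y), web on the tray floor, legs up. Centre of its box, 21 mm above the bench. x: length; y: across the web (legs at +-26..30 mm); z: up, out of the open side; leg tips at +17 (38 mm above the bench). About 1.5 mm of play each way in its pocket.
- channel_b_mid (a point): Lower channel like the other, in the tray's left pocket (tray +y); same point and axes. The two stand about 39 mm apart (36 to 42): the third channel's 52 mm opening straddles their neighbouring legs (47 mm over both, 44 to 50) and its legs go down just inside the two troughs.
- tray: Grey metal tray fixed to the bench, 121 (x) by 170 mm (y), floor 4, rim 11 mm high; two 11 mm high rails at y = +-16.5 mm part its pockets. Origin: centre of its underside; x along the channels, z up. When nested the third channel's box centre is over this origin, 25 mm above the bench, its web's outer face 42 mm up: its web rests on the lower leg tips, its leg tips on the lower webs.
- marker: Marker pen, 126 x 11 x 13 mm, lying between the tray and the third channel. Loose on the bench, not to be disturbed; origin at the centre of its underside, x along its length.
- cutter: Black-handled flush cutter, 112 x 43 x 11 mm, lying flat to the right of the third channel. Loose on the bench, not to be disturbed; origin at the centre of its underside, x along its length.
Things that resemble listed ones, but are neither listed nor needed, are in the scene too. What is shaped like the part that bears channel_c_mid but orange is not meant.

How it is judged:
At the end, for the whole second after the job is handed in: Third channel legs down, level and parallel to the tray (0.08 rad), centred on it within 10 mm lengthwise and 9 mm across, fully down within 3 mm (centre 25 mm above the bench); lower channels still legs up (0.06 rad), on the tray floor within 3 mm, in their pockets within 6 mm; all at rest (angle between channel_c_mid's own y axis and vertical below 0.08 rad and angle between the x axis of channel_c_mid and the x axis of tray, either way round below 0.08 rad and x of channel_c_mid in the frame of tray between -0.01 and 0.01 m and y of channel_c_mid in the frame of tray between -0.009 and 0.009 m and z of channel_c_mid in the frame of tray between 0.022 and 0.028 m and angle between each of channel_a_mid, channel_b_mid's own z axis and vertical below 0.06 rad and z of channel_a_mid in the frame of tray between 0.018 and 0.024 m and y of channel_a_mid in the frame of tray between -0.0555 and -0.0435 m and z of channel_b_mid in the frame of tray between 0.018 and 0.024 m and y of channel_b_mid in the frame of tray between 0.0435 and 0.0555 m and linear speed of each of channel_a, channel_b, channel_c below 0.02 m/s); the robot touches nothing.
It fails at once if the marker pen or the flush cutter is moved more than 25 mm (distance of any of marker, cutter from where it was at the start of the episode above 0.025 m).
It also fails if it takes over 48 s, if anything falls off the work surface, if the arm or the gripper's body presses on something with over 40 N, if the wrist force passes 120 N, or if a joint passes its speed limit or range.

## Working session

There is one attempt and no reset: what is moved stays moved. The work goes in short steps, Python scripts to look and compute and a shell command to move; the robot and the scene stay as the last step left them, time stands still between calls to the robot, and variables do not carry over. Pictures are saved under pics/ and viewed, about 8 in all and at most 12, crops included, and the job is handed in when it is done.

```bash
mkdir -p pics; cat > h.py <<'E'
import numpy as np, cv2
from station import sense, viewer, job, manip
def rays(name,px):
    m=viewer.camera_model(name);K=np.array(m["camera_matrix"],float);k=m["k1"]
    d=np.array([k,0,0,0,0],float)
    n=cv2.undistortPoints(np.array(px,float).reshape(-1,1,2),K,d).reshape(-1,2)
    T=np.linalg.inv(np.array(m["world_to_cam"]))
    return np.c_[n,np.ones(len(n))],T
def at_z(name,px,z):
    r,T=rays(name,px);w=r@T[:3,:3].T;o=T[:3,3]
    z=np.broadcast_to(z,(len(w),));return o+w*((z-o[2])/w[:,2])[:,None]
def at_d(name,px,D):
    r,T=rays(name,px);d=np.array([D[int(v),int(u)] for u,v in px]);return (r*d[:,None])@T[:3,:3].T+T[:3,3]
def proj(name,P):
    m=viewer.camera_model(name);T=np.array(m["world_to_cam"]);P=np.atleast_2d(P)@T[:3,:3].T+T[:3,3]
    n=P[:,:2]/P[:,2:];r2=(n**2).sum(1,keepdims=True);n=n*(1+m["k1"]*r2);K=np.array(m["camera_matrix"])
    return n@K[:2,:2].T+K[:2,2]
def snap(name,f=None):
    p,d=viewer.camera(name)
    if f: cv2.imwrite("pics/"+f,p)
    np.save(f"/tmp/{name}_d.npy",d);np.save(f"/tmp/{name}_p.npy",p);return p,d
E
python3 - <<'E'
from h import *
a,_=snap("top","top0.png");b,_=snap("side","side0.png")
for n in("top","side"):
    m=viewer.camera_model(n);print(np.round(m["camera_matrix"],1).tolist(),m["k1"],np.round(np.linalg.inv(m["world_to_cam"]),3).tolist())
s=sense();print(s["time"],s["position"],s["ee_rot"],s["width"],manip.grasp_offset)
E
```

```text
[[438.9, 0.0, 320.6], [0.0, 438.9, 239.0], [0.0, 0.0, 1.0]] -0.027169838026127047 [[-0.064, -0.974, 0.219, 0.191], [-0.998, 0.063, -0.016, -0.052], [0.001, -0.219, -0.976, 0.908], [0.0, 0.0, 0.0, 1.0]]
[[483.5, 0.0, 327.1], [0.0, 483.5, 244.9], [0.0, 0.0, 1.0]] -0.009472834739229637 [[0.562, -0.669, 0.487, -0.23], [-0.827, -0.464, 0.316, -0.424], [0.015, -0.581, -0.814, 1.037], [0.0, 0.0, 0.0, 1.0]]
0.1 [0.14046277 0.60851729 0.20532459] [ 7.82586347e-01  6.22541655e-01 -5.13641316e-04  4.83017563e-04] 0.9980552237614844 -0.0188
```

View pics/top0.png

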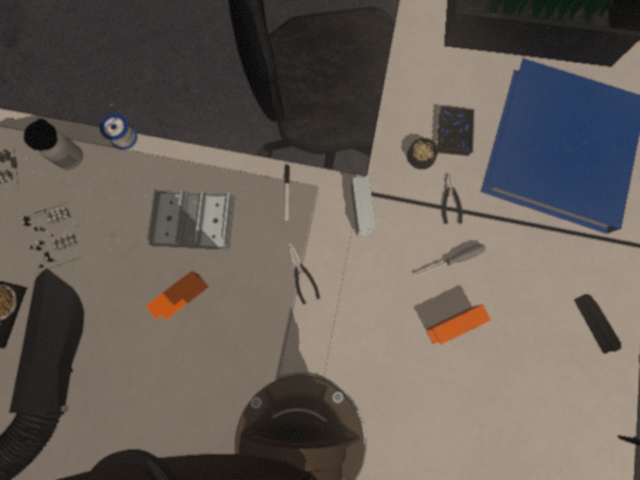

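View pics/side0.png

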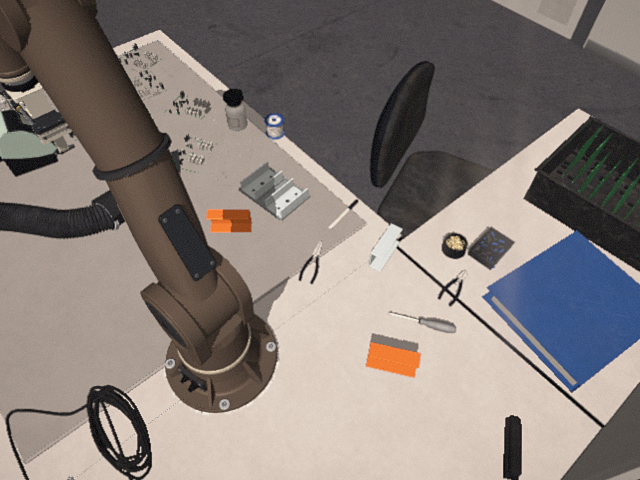

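The top picture shows the tray with two channels at (192,220) and the grey third channel at (362,205). The two orange channels at (178,295) and (459,322) are decoys because of their colour. The marker is at (287,193), between tray and channel. Of the two cutters, (452,200) is the one to the right of the channel, and (303,275) is a lookalike. I'll confirm in a crop.

```bash
python3 - <<'E'
from h import *
p=np.load("/tmp/top_p.npy");d=np.load("/tmp/top_d.npy")
c=lambda x0,y0,w,h,k:cv2.resize(p[y0:y0+h,x0:x0+w],None,fx=k,fy=k,interpolation=cv2.INTER_CUBIC)
cv2.imwrite("pics/crop0.png",np.hstack([c(140,180,105,80,4)[:320],c(335,165,60,80,4)]) if 0 else np.vstack([np.hstack([c(140,180,105,80,5),c(340,165,50,80,5)])]))
T=at_d("top",[(362,185),(362,205),(364,225),(180,220),(160,220),(192,220),(215,220)],d);print(T.round(3))
# heights for channel c points
ys,xs=np.mgrid[165:245,340:390];P=at_d("top",list(zip(xs.ravel(),ys.ravel())),d)
m=(P[:,2]>.045)&(P[:,2]<.075);Q=P[m];print(m.sum(),Q.mean(0),cv2.minAreaRect((Q[:,:2]*1000).astype(np.float32)))
ys,xs=np.mgrid[175:260,140:245];P=at_d("top",list(zip(xs.ravel(),ys.ravel())),d)
m=(P[:,2]>.03)&(P[:,2]<.05);Q=P[m];print(m.sum(),Q.mean(0),cv2.minAreaRect((Q[:,:2]*1000).astype(np.float32)))
print(at_z("top",[(287,165),(287,220),(448,174),(445,222),(460,222)],0.01).round(3))
E
```

```text
[[ 0.488 -0.157  0.061]
 [ 0.446 -0.154  0.059]
 [ 0.404 -0.154  0.06 ]
 [ 0.449  0.225  0.021]
 [ 0.455  0.271  0.01 ]
 [ 0.453  0.205  0.003]
 [ 0.448  0.154  0.011]]
899 [ 0.45048566 -0.15608779  0.05969349] ((450.92523193359375, -156.82423400878906), (109.9984130859375, 34.611629486083984), 2.275378942489624)
604 [0.45246097 0.2059669  0.03649663] ((453.71600341796875, 203.59194946289062), (159.7385711669922, 107.9161148071289), 83.27128601074219)
[[ 0.562 -0.004  0.01 ]
 [ 0.438  0.002  0.01 ]
 [ 0.519 -0.352  0.01 ]
 [ 0.412 -0.332  0.01 ]
 [ 0.41  -0.364  0.01 ]]
```

View pics/crop0.png

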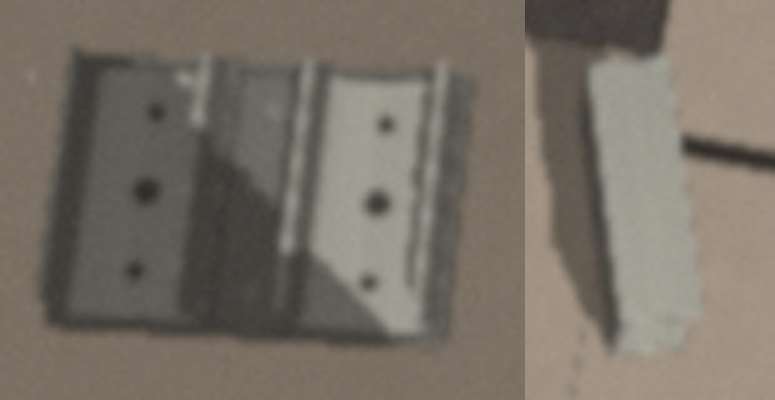

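Crop confirms it: the grey channel lies on its side with a length axis matching its 110 x 34 mm footprint and a 60 mm top. It is not orange. The pair's legs and web holes show in the tray. I grasp C from above across y, so first turn the jaws into line and travel.

```bash
cat >> h.py <<'E'
from scipy.spatial.transform import Rotation as R
def to(p,axes=None):
    "shift in tool mm to world point p, and turn (deg, tool axes) to have tool x,z = axes"
    s=sense();r=R.from_quat(s["ee_rot"]);print("t",round(s["time"],2),"pos",np.round(s["position"],4),"F",np.round(s["contact_force"],1),"w",round(s["width"],3))
    print("toolx",r.as_matrix()[:,0].round(3),"toolz",r.as_matrix()[:,2].round(3),"shift",(r.inv().apply(np.array(p)-s["position"])*1000).round(1))
    if axes:
        x,z=map(np.array,axes);g=R.from_matrix(np.c_[x,np.cross(z,x),z]);print("turn",np.degrees((r.inv()*g).as_rotvec()).round(2), "shift in goal axes",(g.inv().apply(np.array(p)-s["position"])*1000).round(1))
E
python3 -m creep '[[0,0,0,0,0,-7.7,-1],[0,0,0,0,0,-7.6,-1],[-46,38,0,0,0,0,-1],[-46,38,0,0,0,0,-1],[-46,38,0,0,0,0,-1],[-46,38,0,0,0,0,-1],[-46,38,0,0,0,0,-1],[-46,38,0,0,0,0,-1],[-46,38,0,0,0,0,-1],[-46,38,0,0,0,0,-1]]' 20
python3 - <<'E'
from h import *
a=np.radians(92.3)
to([.451,-.157,.16],([np.cos(a),np.sin(a),0],[0,0,-1]))
c=lambda u,v:(140+u/5,180+v/5)
P=at_z("top",[c(310,60),c(287,250),c(207,52),c(197,125),c(442,65),c(412,285)],.038);print(P.round(4))
for i in(0,2,4):
    d=P[i]-P[i+1];print(np.degrees(np.arctan2(d[1],d[0])))
E
```

```text
time: 1.35
position: [0.4673, 0.2483, 0.2023]
ee_rot: [0.686, 0.728, -0.003, 0.0]
contact_force: [0.8, 1.0, -0.2]
width: 1.002
t 1.35 pos [0.4673 0.2483 0.2023] F [ 0.8  1.  -0.2] w 1.002
toolx [-0.059  0.998 -0.005] toolz [-0.004 -0.005 -1.   ] shift [-403.4  -40.2   44.3]
turn [-0.22  0.27  1.11] shift in goal axes [-404.3  -32.6   42.3]
[[0.5021 0.1743 0.038 ]
 [0.4209 0.1841 0.038 ]
 [0.5084 0.2174 0.038 ]
 [0.4768 0.2214 0.038 ]
 [0.4963 0.1193 0.038 ]
 [0.4029 0.1332 0.038 ]]
-6.866657271757541
-7.109314904884403
-8.466833706451025
```

```bash
python3 -m creep '[[-51,-5,5,0,0,1.1,-1],[-51,-5,5,0,0,0,-1],[-51,-5,5,0,0,0,-1],[-51,-4,5,0,0,0,-1],[-51,-4,5,0,0,0,-1],[-50,-4,5,0,0,0,-1],[-50,-4,5,0,0,0,-1],[-50,-4,5,0,0,0,-1],[0,0,0,0,0,0,-1],[0,0,0,0,0,0,-1]]'
python3 - <<'E'
from h import *
a=np.radians(92.3)
to([.451,-.157,.039],([np.cos(a),np.sin(a),0],[0,0,-1]))
p,d=snap("side");cv2.imwrite("pics/s1.png",cv2.resize(p[130:330,280:520],None,fx=3,fy=3,interpolation=cv2.INTER_CUBIC))
E
```

```text
time: 2.6
position: [0.447, -0.1756, 0.1619]
ee_rot: [0.696, 0.718, -0.004, 0.001]
contact_force: [1.1, 0.9, -0.5]
width: 0.998
t 2.6 pos [ 0.447  -0.1756  0.1619] F [ 1.1  0.9 -0.5] w 0.998
toolx [-0.03   1.    -0.006] toolz [-0.004 -0.006 -1.   ] shift [ 19.2   5.  122.8]
turn [-0.25  0.35 -0.57] shift in goal axes [ 18.4   4.7 122.9]
```

View pics/s1.png

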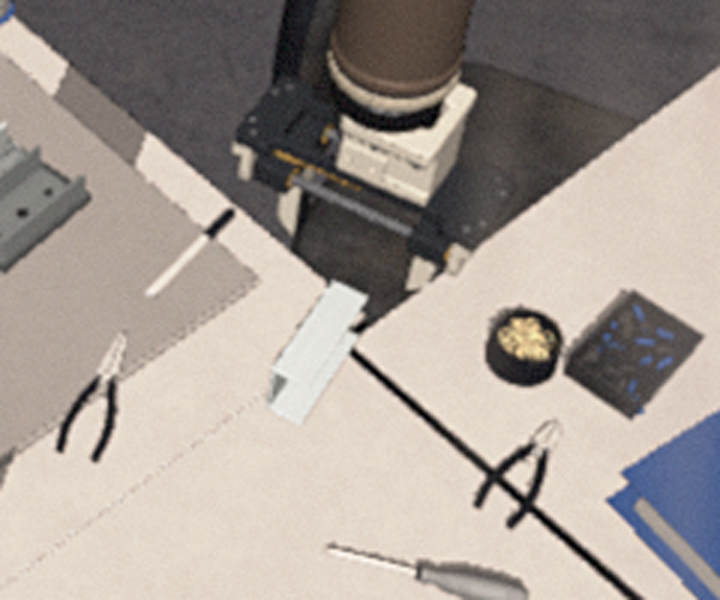

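The crop shows the channel's open side facing right at about (330,380), with the 190 mm hand body lying along the jaw direction. The hand is above and beyond it. Centre and descend.

```bash
python3 -m creep '[[18,5,0,0,0.3,-0.6,-1],[0,0,5,0,0,0,-1],[0,0,17,0,0,0,-1],[0,0,17,0,0,0,-1],[0,0,17,0,0,0,-1],[0,0,17,0,0,0,-1],[0,0,17,0,0,0,-1],[0,0,17,0,0,0,-1],[0,0,10,0,0,0,-1],[0,0,0,0,0,0,-1]]'
python3 - <<'E'
from h import *
a=np.radians(92.3)
to([.451,-.157,.039],([np.cos(a),np.sin(a),0],[0,0,-1]))
E
```

```text
time: 3.9
position: [0.4534, -0.1464, 0.04]
ee_rot: [0.686, 0.728, -0.001, -0.002]
contact_force: [-0.1, -0.5, 0.9]
width: 1.002
t 3.9 pos [ 0.4534 -0.1464  0.04  ] F [-0.1 -0.5  0.9] w 1.002
toolx [-0.06   0.998  0.001] toolz [-0.004  0.001 -1.   ] shift [-10.5  -3.    1. ]
turn [-0.2  -0.08  1.13] shift in goal axes [-10.5  -2.8   1. ]
```

```bash
python3 -m creep '[[-6,-2,0,0,0,0.6,-1],[-3,-1,0,0,0,0.3,-1],[0,0,0,0,0,0,-1],[0,0,0,0,0,0,1],[0,0,0,0,0,0,1],[0,0,0,0,0,0,1],[0,0,0,0,0,0,1],[0,0,0,0,0,0,1],[0,0,0,0,0,0,1],[0,0,0,0,0,0,1]]' 25
python3 - <<'E'
from h import *
a=np.radians(92.3)
to([.451,-.157,.12],([np.cos(a),np.sin(a),0],[0,0,-1]))
E
```

```text
time: 5.15
position: [0.452, -0.1563, 0.0416]
ee_rot: [0.692, 0.722, 0.0, -0.0]
contact_force: [0.1, 0.6, -0.4]
width: 0.289
t 5.15 pos [ 0.452  -0.1563  0.0416] F [ 0.1  0.6 -0.4] w 0.289
toolx [-0.043  0.999  0.001] toolz [-0.001  0.001 -1.   ] shift [ -0.6  -1.1 -78.4]
turn [-0.03 -0.05  0.18] shift in goal axes [ -0.6  -1.  -78.4]
```

Width 0.289 is about 27 mm, which is less than the expected 34 mm (0.37). I'll look before lifting.

```bash
python3 - <<'E'
from h import *
p,d=snap("side");print(sense()["width"],sense()["joint_vel"].round(3) if hasattr(sense()["joint_vel"],'round') else 0)
cv2.imwrite("pics/s2.png",cv2.resize(p[190:290,330:450],None,fx=5,fy=5,interpolation=cv2.INTER_CUBIC))
E
```

```text
0.24510975955979145 [-0.    -0.    -0.001 -0.001  0.001  0.002  0.002]
```

View pics/s2.png

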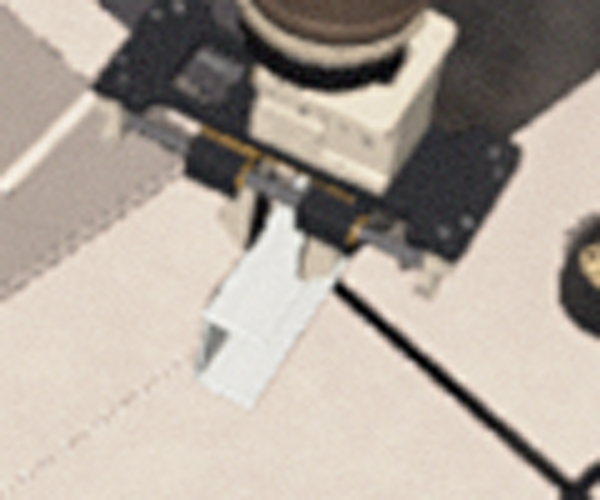

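```bash
python3 - <<'E'
from h import *
d=np.load("/tmp/side_d.npy")
c=lambda u,v:(330+u/5,190+v/5)
L=[(215,312),(235,318),(260,325),(240,280),(262,285),(285,292),(262,235),(290,240),(260,260),(250,350),(230,375),(250,390)]
for l,P in zip(L,at_d("side",[c(*l) for l in L],d)):print(l,P.round(4))
print([sense()["width"] for _ in range(2)])
E
```

```text
(215, 312) [ 0.4007 -0.15    0.0606]
(235, 318) [ 0.4047 -0.1593  0.0584]
(260, 325) [ 0.4057 -0.1725  0.0621]
(240, 280) [ 0.4261 -0.1495  0.0581]
(262, 285) [ 0.4276 -0.1609  0.0613]
(285, 292) [ 0.4289 -0.173   0.0635]
(262, 235) [ 0.4532 -0.1457  0.0627]
(290, 240) [ 0.4596 -0.1585  0.0612]
(260, 260) [ 0.4412 -0.152   0.0598]
(250, 350) [ 0.4273 -0.1611  0.0038]
(230, 375) [ 0.4063 -0.1613  0.0068]
(250, 390) [ 0.406  -0.1736  0.004 ]
[0.24510975955979145, 0.24510975955979145]
```

The channel's top is still at z of about 60 mm, and the width was still falling between readings. I'll let time pass.

```bash
python3 -m creep '[[0,0,0,0,0,0,1],[0,0,0,0,0,0,1],[0,0,0,0,0,0,1],[0,0,0,0,0,0,1],[0,0,0,0,0,0,1],[0,0,0,0,0,0,1],[0,0,0,0,0,0,1],[0,0,0,0,0,0,1],[0,0,0,0,0,0,1],[0,0,0,0,0,0,1]]'
python3 - <<'E'
from h import *
p,d=snap("side");print(sense()["width"])
cv2.imwrite("pics/s3.png",cv2.resize(p[190:290,330:450],None,fx=5,fy=5,interpolation=cv2.INTER_CUBIC))
c=lambda u,v:(330+u/5,190+v/5)
L=[(215,312),(235,318),(260,325),(240,280),(262,285),(285,292),(262,235),(290,240)]
for l,P in zip(L,at_d("side",[c(*l) for l in L],d)):print(l,P.round(4))
E
```

```text
time: 6.45
position: [0.452, -0.1563, 0.0416]
ee_rot: [0.692, 0.722, 0.0, -0.0]
contact_force: [-1.1, -0.1, -0.4]
width: 0.006
0.006552359325504829
(215, 312) [ 0.4    -0.1503  0.0618]
(235, 318) [ 0.4064 -0.1586  0.0558]
(260, 325) [ 0.4073 -0.1719  0.0597]
(240, 280) [ 0.422  -0.1512  0.0642]
(262, 285) [ 0.4274 -0.161   0.0616]
(285, 292) [ 0.4316 -0.172   0.0595]
(262, 235) [ 0.4418 -0.1504  0.0789]
(290, 240) [ 0.444  -0.1645  0.0833]
```

View pics/s3.png

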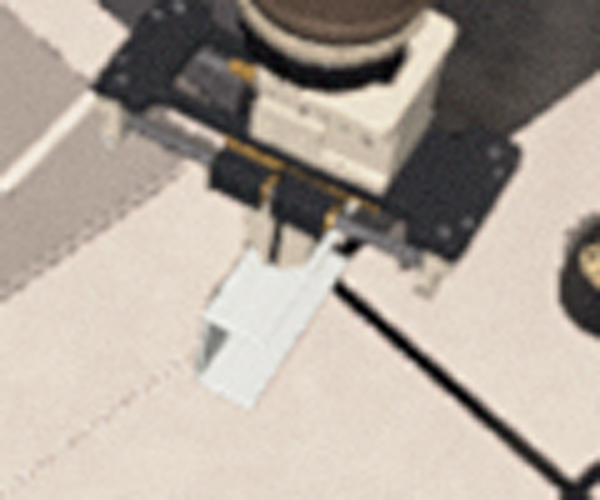

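The fingers have shut above the upper leg without contact, with tips at about (280,265). So the real fingertips are higher than the reported z of 0.042. I'll measure them with depth.

```bash
python3 - <<'E'
from h import *
d=np.load("/tmp/side_d.npy")
c=lambda u,v:(330+u/5,190+v/5)
for u in (252,258,264,285,293,302):
  L=[(u,v) for v in range(205,285,7)]
  P=at_d("side",[c(*l) for l in L],d);print(u,[(v,*(q*1000).round().astype(int)) for (_,v),q in zip(L,P)])
s=sense();print(proj("side",s["position"]),(proj("side",s["position"])-[330,190])*5)
t=s["position"]+np.array([0,0,.03]);print((proj("side",t)-[330,190])*5)
E
```

```text
252 [(205, np.int64(440), np.int64(-143), np.int64(100)), (212, np.int64(440), np.int64(-144), np.int64(95)), (219, np.int64(440), np.int64(-144), np.int64(90)), (226, np.int64(440), np.int64(-145), np.int64(85)), (233, np.int64(437), np.int64(-147), np.int64(83)), (240, np.int64(443), np.int64(-145), np.int64(69)), (247, np.int64(443), np.int64(-146), np.int64(64)), (254, np.int64(443), np.int64(-147), np.int64(59)), (261, np.int64(440), np.int64(-148), np.int64(58)), (268, np.int64(433), np.int64(-152), np.int64(62)), (275, np.int64(429), np.int64(-154), np.int64(63)), (282, np.int64(427), np.int64(-155), np.int64(60))]
258 [(205, np.int64(415), np.int64(-157), np.int64(137)), (212, np.int64(439), np.int64(-147), np.int64(99)), (219, np.int64(440), np.int64(-147), np.int64(91)), (226, np.int64(442), np.int64(-148), np.int64(84)), (233, np.int64(440), np.int64(-149), np.int64(82)), (240, np.int64(441), np.int64(-149), np.int64(74)), (247, np.int64(441), np.int64(-150), np.int64(69)), (254, np.int64(443), np.int64(-150), np.int64(61)), (261, np.int64(439), np.int64(-152), np.int64(61
[... 2080 characters left out ...]
 np.int64(-178), np.int64(152)), (212, np.int64(419), np.int64(-177), np.int64(144)), (219, np.int64(417), np.int64(-179), np.int64(141)), (226, np.int64(420), np.int64(-178), np.int64(132)), (233, np.int64(441), np.int64(-171), np.int64(97)), (240, np.int64(443), np.int64(-171), np.int64(90)), (247, np.int64(440), np.int64(-173), np.int64(88)), (254, np.int64(439), np.int64(-174), np.int64(85)), (261, np.int64(443), np.int64(-173), np.int64(73)), (268, np.int64(450), np.int64(-171), np.int64(58)), (275, np.int64(443), np.int64(-175), np.int64(62)), (282, np.int64(-230), np.int64(-424), np.int64(1037))]
[[384.8720659  244.16539389]] [[274.36032948 270.82696945]]
[[281.10922064 235.7204005 ]]
```

Depth shows the shut fingertips at z of about 61 mm. They are centred at about (0.450,-0.159), so xy agrees with the report, but the tips are about 20 mm higher than reported. I'll treat this as a tool-length offset, reopen and go 20 mm lower.

```bash
python3 -m creep '[[0,0,-2,0,0,0,-1],[0,0,0,0,0,0,-1],[0,0,0,0,0,0,-1],[0,0,0,0,0,0,-1],[0,0,0,0,0,0,-1],[0,0,0,0,0,0,-1],[0,0,0,0,0,0,-1],[0,0,0,0,0,0,-1],[0,0,10,0,0,0,-1],[0,0,10,0,0,0,-1]]' 25
python3 -m creep '[[0,0,3,0,0,0,-1],[0,0,0,0,0,0,0.2],[0,0,0,0,0,0,1],[0,0,0,0,0,0,1],[0,0,0,0,0,0,1],[0,0,0,0,0,0,1],[0,0,0,0,0,0,1],[0,0,0,0,0,0,1],[0,0,0,0,0,0,1],[0,0,0,0,0,0,1]]' 25
python3 - <<'E'
from h import *
to([.451,-.157,.022])
p,d=snap("side");print(sense()["width"])
to([.451,-.157,.022])
E
```

```text
time: 7.75
position: [0.4525, -0.1564, 0.0231]
ee_rot: [0.692, 0.722, 0.0, 0.0]
contact_force: [-0.2, 0.4, -0.5]
width: 0.994
time: 9.0
position: [0.4521, -0.1563, 0.0192]
ee_rot: [0.692, 0.722, 0.0, -0.0]
contact_force: [0.7, -0.0, 0.3]
width: 0.366
t 9.0 pos [ 0.4521 -0.1563  0.0192] F [ 0.7 -0.   0.3] w 0.366
toolx [-0.043  0.999  0.001] toolz [-0.     0.001 -1.   ] shift [-0.7 -1.1 -2.8]
0.36372389641360175
t 9.05 pos [ 0.452  -0.1563  0.0191] F [0.  1.1 0.7] w 0.364
toolx [-0.043  0.999  0.001] toolz [-0.001  0.001 -1.   ] shift [-0.6 -1.1 -2.9]
```

Width 0.365 is 33.6 mm, so it is gripped. Lift 60 mm and roll 46° towards the open side (+ry).

```bash
python3 -m creep '[[0,0,-15,0,0,0,1],[0,0,-20,0,0,0,1],[0,0,-20,0,0,0,1],[0,0,-5,0,4,0,1],[0,0,0,0,8,0,1],[0,0,0,0,8,0,1],[0,0,0,0,8,0,1],[0,0,0,0,8,0,1],[0,0,0,0,8,0,1],[0,0,0,0,0,0,1]]' 30
python3 - <<'E'
from h import *
to([.451,-.157,.022])
p,d=snap("side");cv2.imwrite("pics/s4.png",cv2.resize(p[160:300,320:480],None,fx=4,fy=4,interpolation=cv2.INTER_CUBIC))
E
```

```text
time: 10.3
position: [0.4541, -0.1571, 0.0901]
ee_rot: [0.635, 0.67, 0.268, -0.275]
contact_force: [-1.2, 0.3, -2.3]
width: 0.364
t 10.3 pos [ 0.4541 -0.1571  0.0901] F [-1.2  0.3 -2.3] w 0.364
toolx [-0.041  0.704  0.709] toolz [-0.029  0.708 -0.705] shift [-48.1  -3.7  48.2]
```

View pics/s4.png

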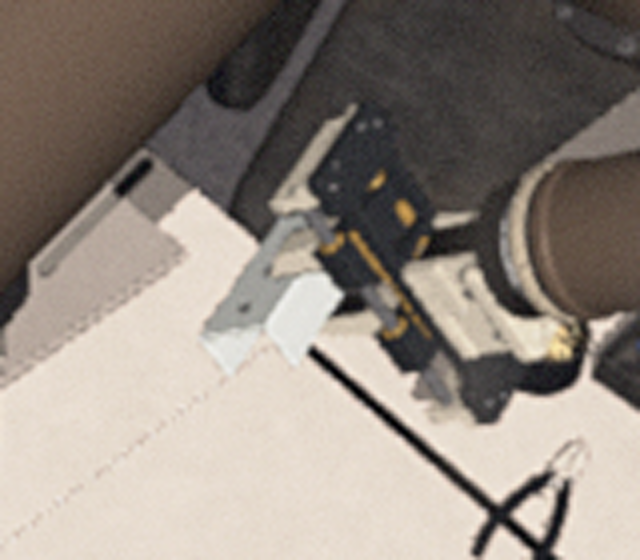

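The crop shows the channel rolled 45°, with its web facing up-left at (265,280) and its open side down-right. The lower leg tip should be about 64 mm above the bench, so lower 61 mm.

```bash
python3 -m creep '[[-7,0,7,0,0,0,1],[-8,0,8,0,0,0,1],[-8,0,8,0,0,0,1],[-8,0,8,0,0,0,1],[-7,0,7,0,0,0,1],[-3,0,3,0,0,0,1],[0,0,0,0,0,0,1],[0,0,0,0,0,0,1],[0,0,0,0,0,0,1],[0,0,0,0,0,0,1]]'
python3 - <<'E'
from h import *
to([.4541,-.157,.028])
E
```

```text
time: 11.6
position: [0.4571, -0.1533, 0.0323]
ee_rot: [0.633, 0.675, 0.266, -0.272]
contact_force: [-0.1, -0.4, -0.7]
width: 0.361
t 11.6 pos [ 0.4571 -0.1533  0.0323] F [-0.1 -0.4 -0.7] w 0.361
toolx [-0.052  0.709  0.703] toolz [-0.03   0.702 -0.711] shift [-5.5 -3.3  0.5]
```

```bash
python3 -m creep '[[-3,0,3,0,0,0,1],[0,0,0,0,0,0,1],[0,0,0,0,0,0,-0.2],[0,0,0,0,0,0,-0.2],[0,0,0,0,0,0,-0.2],[0,0,0,0,0,0,-0.2],[0,0,0,0,0,0,-0.2],[-7,0,-7,0,0,0,-0.2],[-7,0,-7,0,0,0,-0.2],[0,0,0,0,0,0,-0.2]]'
python3 - <<'E'
from h import *
to([.4541,-.157,.028])
p,d=snap("side");cv2.imwrite("pics/s5.png",cv2.resize(p[160:300,320:480],None,fx=4,fy=4,interpolation=cv2.INTER_CUBIC))
E
```

```text
time: 12.85
position: [0.4587, -0.1751, 0.0283]
ee_rot: [0.633, 0.675, 0.266, -0.271]
contact_force: [0.0, -0.5, 0.3]
width: 0.601
t 12.85 pos [ 0.4587 -0.1751  0.0283] F [ 0.  -0.5  0.3] w 0.601
toolx [-0.052  0.71   0.702] toolz [-0.03   0.702 -0.712] shift [12.9 -3.5 13.1]
```

View pics/s5.png

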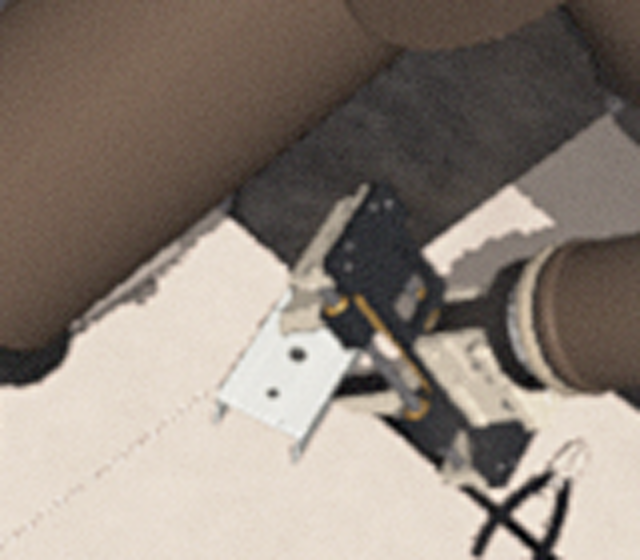

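The crop shows the channel nearly flat, web up at (290,360), legs down. The fingers are clearing it. Move on right, then retract along the tool and untilt.

```bash
python3 -m creep '[[-7,0,-7,0,0,0,-0.2],[-7,0,-7,0,0,0,-0.2],[0,0,-14,0,0,0,-0.2],[0,0,-20,0,0,0,-0.2],[0,0,-25,0,0,0,-0.4],[0,0,-25,0,0,0,-1],[0,0,-25,0,-9,0,-1],[25,0,-25,0,-9,0,-1],[30,0,-25,0,-9,0,-1],[30,0,-20,0,-9,0,-1]]'
python3 - <<'E'
from h import *
a=np.radians(92.3)
to([.451,-.205,.12],([np.cos(a),np.sin(a),0],[0,0,-1]))
p,d=snap("side");cv2.imwrite("pics/s6.png",cv2.resize(p[160:300,320:480],None,fx=4,fy=4,interpolation=cv2.INTER_CUBIC))
p,d=snap("top")
ys,xs=np.mgrid[150:270,330:460];P=at_d("top",list(zip(xs.ravel(),ys.ravel())),d)
m=(P[:,2]>.025)&(P[:,2]<.045)&(np.abs(P[:,0]-.45)<.1);Q=P[m];print(m.sum(),np.median(Q,0),cv2.minAreaRect((Q[:,:2]*1000).astype(np.float32)))
E
```

```text
time: 14.15
position: [0.4588, -0.2386, 0.2106]
ee_rot: [0.689, 0.722, 0.052, -0.044]
contact_force: [0.7, 1.5, 0.2]
width: 1.0
t 14.15 pos [ 0.4588 -0.2386  0.2106] F [0.7 1.5 0.2] w 1.0
toolx [-0.048  0.99   0.135] toolz [ 0.008  0.135 -0.991] shift [21.4 -7.5 94.2]
turn [ 0.82 -7.75  0.42] shift in goal axes [33.9 -6.4 90.6]
1492 [ 0.45706584 -0.17806584  0.03392813] ((473.4920654296875, -231.723388671875), (119.5306396484375, 196.3316192626953), 17.037559509277344)
```

View pics/s6.png

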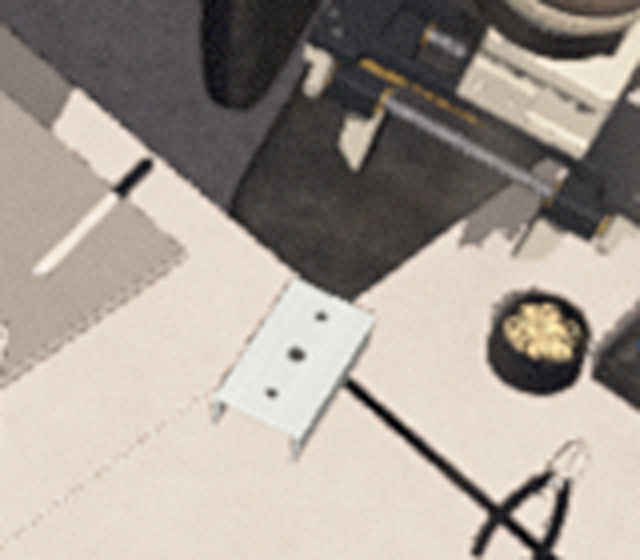

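The channel stands legs down, with web corners at about (293,280), (375,318), (297,438), (220,400), centre hole at (296,354), and marker undisturbed. Compute its pose.

```bash
python3 - <<'E'
from h import *
c=lambda u,v:(320+u/4,160+v/4)
P=at_z("side",[c(*l) for l in [(293,280),(375,318),(297,438),(220,400),(296,354),(321,317),(272,393)]],.034);print(P.round(4))
for i,j in((0,3),(1,2),(5,6)):
    q=P[i]-P[j];print(np.linalg.norm(q),np.degrees(np.arctan2(q[1],q[0])))
q=P[0]-P[1];print(np.linalg.norm(q));print(P[:4].mean(0))
d=np.load("/tmp/side_d.npy");ys,xs=np.mgrid[225:275,370:415];Z=at_d("side",list(zip(xs.ravel(),ys.ravel())),d)
m=(Z[:,2]>.028)&(Z[:,2]<.042);Q=Z[m];print(m.sum(),Q.mean(0),cv2.minAreaRect((Q[:,:2]*1000).astype(np.float32)))
A=np.c_[Q[:,:2],np.ones(len(Q))];print(np.linalg.lstsq(A,Q[:,2],rcond=None)[0])
x,y=P[:4].mean(0)[:2]
a=np.radians(93)
to([x,y,.1],([np.cos(a),np.sin(a),0],[0,0,-1]))
E
```

```text
[[ 0.5092 -0.1493  0.034 ]
 [ 0.5126 -0.2081  0.034 ]
 [ 0.4038 -0.2121  0.034 ]
 [ 0.4009 -0.1585  0.034 ]
 [ 0.4587 -0.1802  0.034 ]
 [ 0.4934 -0.1791  0.034 ]
 [ 0.4241 -0.1826  0.034 ]]
0.1086749183884119 4.846430998503307
0.10889065136001772 2.0830956713285516
0.0694327743523544 2.947557105200756
0.058901779363491176
[ 0.45665844 -0.18203183  0.034     ]
859 [ 0.45766507 -0.18066666  0.03470337] ((459.6425476074219, -179.52853393554688), (112.10737609863281, 61.26433563232422), 3.532379150390625)
[-0.00085435  0.00853656  0.03663665]
t 14.25 pos [ 0.4616 -0.2315  0.2134] F [ 0.2  0.2 -0.2] w 1.002
toolx [-0.061  0.989  0.137] toolz [ 0.012  0.138 -0.99 ] shift [ 33.7  -4.2 119.1]
turn [ 1.11 -7.87  0.47] shift in goal axes [ 49.6  -2.3 113.4]
```

```bash
python3 -m creep '[[0,0,0,1,-7.9,0.7,-1],[24,-1,10,0,0,0,-1],[25,-1,20,0,0,0,-1],[0,0,24,0,0,0,-1],[0,0,24,0,0,0,-1],[0,0,24,0,0,0,-1],[0,0,24,0,0,0,-1],[0,0,10,0,0,0,-1],[0,0,0,0,0,0,-1],[0,0,0,0,0,0,-1]]'
python3 - <<'E'
from h import *
a=np.radians(93.3)
to([.458,-.181,-.006],([np.cos(a),np.sin(a),0],[0,0,-1]))
E
```

```text
time: 15.5
position: [0.4591, -0.1854, 0.0804]
ee_rot: [0.692, 0.722, 0.001, 0.003]
contact_force: [-0.1, 0.2, 0.3]
width: 0.997
t 15.5 pos [ 0.4591 -0.1854  0.0804] F [-0.1  0.2  0.3] w 0.997
toolx [-0.043  0.999 -0.004] toolz [ 0.006 -0.004 -1.   ] shift [ 4.8 -1.4 86.3]
turn [ 0.32  0.22 -0.83] shift in goal axes [ 4.5 -0.8 86.4]
```

```bash
python3 -m creep '[[4,-1,0,0.3,0.2,-0.8,-1],[0,0,15,0,0,0,-1],[0,0,18,0,0,0,-1],[0,0,18,0,0,0,-1],[0,0,18,0,0,0,-1],[0,0,12,0,0,0,-1],[0,0,3,0,0,0,-1],[0,0,0,0,0,0,1],[0,0,0,0,0,0,1],[0,0,0,0,0,0,1]]' 30
python3 - <<'E'
from h import *
a=np.radians(93.3)
to([.458,-.181,-.006],([np.cos(a),np.sin(a),0],[0,0,-1]))
E
```

```text
time: 16.75
position: [0.46, -0.1811, -0.0062]
ee_rot: [0.686, 0.728, 0.001, 0.002]
contact_force: [0.1, -0.4, -0.2]
width: 0.718
t 16.75 pos [ 0.46   -0.1811 -0.0062] F [ 0.1 -0.4 -0.2] w 0.718
toolx [-0.059  0.998 -0.001] toolz [ 0.005 -0.001 -1.   ] shift [ 0.3 -2.  -0.2]
turn [0.27 0.07 0.1 ] shift in goal axes [ 0.3 -2.  -0.2]
```

```bash
python3 -m creep '[[0,0,0,0,0,0,1],[0,0,0,0,0,0,1],[0,0,0,0,0,0,1],[0,0,0,0,0,0,1],[0,0,-10,0,0,0,1],[0,0,-20,0,0,0,1],[0,0,-20,0,0,0,1],[0,0,-20,0,0,0,1],[0,0,0,0,0,0,1],[0,0,0,0,0,0,1]]' 35
python3 - <<'E'
from h import *
# tray from the first top picture: outline + legs
p=np.load("/tmp/top_p.npy");P,d=snap("top");cv2.imwrite("pics/t7.png",np.vstack([cv2.resize(P[175:265,135:255],None,fx=6,fy=6,interpolation=cv2.INTER_CUBIC)]))
a=np.radians(83.1)
to([.4537,.2036,.07],([np.cos(a),np.sin(a),0],[0,0,-1]))
p,d=snap("side");ys,xs=np.mgrid[180:290,350:440];Z=at_d("side",list(zip(xs.ravel(),ys.ravel())),d)
m=(Z[:,2]>.09)&(Z[:,2]<.12)&(Z[:,0]<.445)&(abs(Z[:,1]+.181)<.04);Q=Z[m];print(m.sum(),Q.mean(0),Q.min(0),Q.max(0))
A=np.c_[Q[:,:2]-Q[:,:2].mean(0),np.ones(len(Q))];print(np.linalg.lstsq(A,Q[:,2],rcond=None)[0])
E
```

```text
time: 18.0
position: [0.4594, -0.181, 0.068]
ee_rot: [0.686, 0.728, 0.002, 0.002]
contact_force: [0.4, 0.4, -1.4]
width: 0.653
t 18.05 pos [ 0.4594 -0.1811  0.0679] F [-0.1 -0.4 -1.8] w 0.651
toolx [-0.059  0.998 -0.001] toolz [ 0.006 -0.001 -1.   ] shift [384.3  17.1  -2.5]
turn [ 0.32  0.05 10.29] shift in goal axes [381.2 -51.9  -2.1]
398 [ 0.42363611 -0.18513438  0.10778697] [ 0.40216925 -0.21563092  0.09055877] [ 0.4448396  -0.14293527  0.11939008]
[0.04695534 0.03904052 0.10778697]
```

View pics/t7.png

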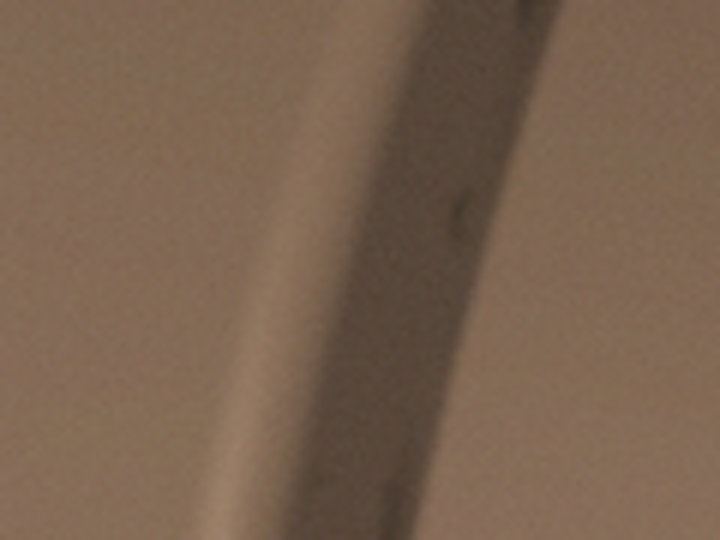

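The arm blocks the top view of the tray here, so that crop was no use. Width 0.651 is 59.9 mm, so the channel is held. I'll measure the pair from the side camera's depth instead.

```bash
python3 - <<'E'
from h import *
D=[snap("side")[1] for _ in range(4)]
d=np.median([np.where(x>0,x,np.nan) for x in D],0)
ys,xs=np.mgrid[150:230,225:325];Z=at_d("side",list(zip(xs.ravel(),ys.ravel())),np.pad(d,0))
ok=np.isfinite(Z).all(1)&(Z[:,0]>.37)&(Z[:,0]<.54)&(Z[:,1]>.1)&(Z[:,1]<.31)
Z=Z[ok]
for lo,hi in((.031,.045),(.006,.05)):
    Q=Z[(Z[:,2]>lo)&(Z[:,2]<hi)];print(len(Q),cv2.minAreaRect((Q[:,:2]*1000).astype(np.float32)))
Q=Z[(Z[:,2]>.033)&(Z[:,2]<.045)]
for cy in(.2036,):
    a=np.radians(-6.9);c=np.array([.4537,cy]);L=(Q[:,:2]-c)@np.array([[np.cos(a),-np.sin(a)],[np.sin(a),np.cos(a)]])
    h,e=np.histogram(L[:,1]*1000,bins=np.arange(-90,92,4));print([(int(x),int(n)) for n,x in zip(h,e) if n])
    print(L[:,0].min(),L[:,0].max())
    for y0 in(-.0775,-.0215,.0215,.0775):
        m=abs(L[:,1]-y0)<.008
        if m.sum()>5: print(y0,m.sum(),np.median(L[m,1]),np.degrees(np.polyfit(L[m,0],L[m,1],1)[0]),np.percentile(L[m,0],[2,98]))
E
```

```text
166 ((451.53778076171875, 173.67892456054688), (104.68867492675781, 108.91097259521484), 83.82194519042969)
1040 ((465.21270751953125, 156.78994750976562), (174.83445739746094, 112.60719299316406), 26.454151153564453)
[(-86, 2), (-82, 70), (-78, 8), (-30, 3), (-26, 32), (-22, 5), (18, 16), (22, 2)]
-0.05210237978116883 0.05642305292741756
-0.0775 80 -0.08020870440302941 -0.11801848320879274 [-0.05130489  0.05223453]
-0.0215 40 -0.024315573577512496 0.11352091099112689 [-0.00594487  0.05333832]
0.0215 18 0.019180931669807437 2.6256835424693454 [0.03075198 0.0552067 ]
```

```bash
python3 - <<'E'
from h import *
p=cv2.imread("pics/side0.png");cv2.imwrite("pics/s8.png",cv2.resize(p[155:225,230:320],None,fx=8,fy=8,interpolation=cv2.INTER_CUBIC))
E
```

```text
(no output)
```

View pics/s8.png

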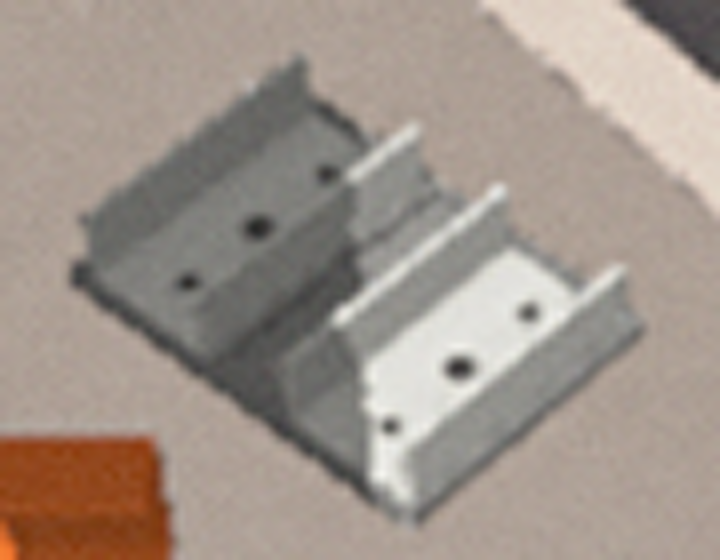

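Crop: web centre holes at (258,228) for b and (460,367) for a, plus end holes. These are sharp points, so I'll use them from both cameras.

```bash
python3 - <<'E'
from h import *
s=lambda u,v:(230+u/8,155+v/8); c=lambda u,v:(140+u/5,180+v/5)
for n,f,L in(("side",s,[(258,228),(328,174),(189,283),(460,367),(530,313),(391,427)]),("top",c,[(147,190),(156,112),(135,271),(376,203),(386,125),(368,282)])):
    P=at_z(n,[f(*l) for l in L],.008);B,A=P[:3].mean(0),P[3:].mean(0);q=B-A
    print(n,"B",B.round(4),"A",A.round(4),"mid",((A+B)/2).round(4),"dist",np.linalg.norm(q).round(4),"ang",np.degrees(np.arctan2(-q[0],q[1])).round(2),[np.degrees(np.arctan2(*(P[i+1]-P[i+2])[1::-1])).round(2) for i in(0,3)])
    q=np.degrees;
# fresh fit of held C: web from side cam, holes? print reported TCP
a=np.radians(83.1);to([.4537,.202,.07],([np.cos(a),np.sin(a),0],[0,0,-1]))
E
```

```text
side B [0.4598 0.2501 0.008 ] A [0.4481 0.1509 0.008 ] mid [0.4539 0.2005 0.008 ] dist 0.0999 ang -6.7 [np.float64(-6.32), np.float64(-6.85)]
top B [0.4589 0.2524 0.008 ] A [0.4471 0.154  0.008 ] mid [0.453  0.2032 0.008 ] dist 0.0991 ang -6.87 [np.float64(-6.64), np.float64(-7.01)]
t 18.3 pos [ 0.4593 -0.1811  0.0677] F [ 0.1 -1.3 -1.4] w 0.65
toolx [-0.059  0.998 -0.001] toolz [ 0.005 -0.001 -1.   ] shift [382.7  17.1  -2.7]
turn [ 0.27  0.05 10.29] shift in goal axes [379.6 -51.5  -2.3]
```

The cameras agree on yaw (-6.8°), but their tray centre differs by 2.7 mm in y, so I'll use the mean (0.4535,0.202). Carry over, then compare in the same camera.

```bash
python3 -m creep '[[30,1,0,0,0,0,1],[50,2,0,0,0,0,1],[55,3,0,0,0,0,1],[55,3,0,0,0,0,1],[55,3,0,0,0,0,1],[55,3,0,0,0,0,1],[45,2,0,0,0,0,1],[25,1,0,0,0,4,1],[0,0,0,0,0,4,1],[0,0,0,0,0,0,1]]'
python3 - <<'E'
from h import *
a=np.radians(83.2);to([.4535,.202,.05],([np.cos(a),np.sin(a),0],[0,0,-1]))
E
```

```text
time: 19.55
position: [0.4563, 0.2009, 0.0643]
ee_rot: [0.737, 0.676, 0.001, 0.002]
contact_force: [0.1, 0.6, -2.2]
width: 0.651
t 19.55 pos [0.4563 0.2009 0.0643] F [ 0.1  0.6 -2.2] w 0.651
toolx [ 0.086  0.996 -0.002] toolz [ 0.004 -0.002 -1.   ] shift [ 0.9 -3.  14.3]
turn [0.24 0.1  1.89] shift in goal axes [ 0.8 -3.  14.3]
```

```bash
python3 -m creep '[[0,-2,4,0.2,0,1.9,1],[0,0,5,0,0,0,1],[0,0,3,0,0,0,1],[0,0,0,0,0,0,1],[0,0,0,0,0,0,1],[0,0,0,0,0,0,1],[0,0,0,0,0,0,1],[0,0,0,0,0,0,1],[0,0,0,0,0,0,1],[0,0,0,0,0,0,1]]'
python3 - <<'E'
from h import *
a=np.radians(83.2);to([.4535,.202,.05],([np.cos(a),np.sin(a),0],[0,0,-1]))
p,d=snap("side");cv2.imwrite("pics/s9.png",cv2.resize(p[130:230,215:335],None,fx=6.5,fy=6,interpolation=cv2.INTER_CUBIC)[:, :])
np.save("/tmp/hold_d.npy",d);cv2.imwrite("pics/hold_full.png",p)
E
```

```text
time: 20.8
position: [0.4545, 0.1992, 0.0514]
ee_rot: [0.748, 0.663, -0.001, 0.001]
contact_force: [0.2, 0.1, -2.4]
width: 0.654
t 20.8 pos [0.4545 0.1992 0.0514] F [ 0.2  0.1 -2.4] w 0.654
toolx [ 0.12   0.993 -0.002] toolz [ 0.    -0.002 -1.   ] shift [ 2.6 -1.3  1.3]
turn [ 0.02  0.14 -0.11] shift in goal axes [ 2.6 -1.3  1.4]
```

View pics/s9.png

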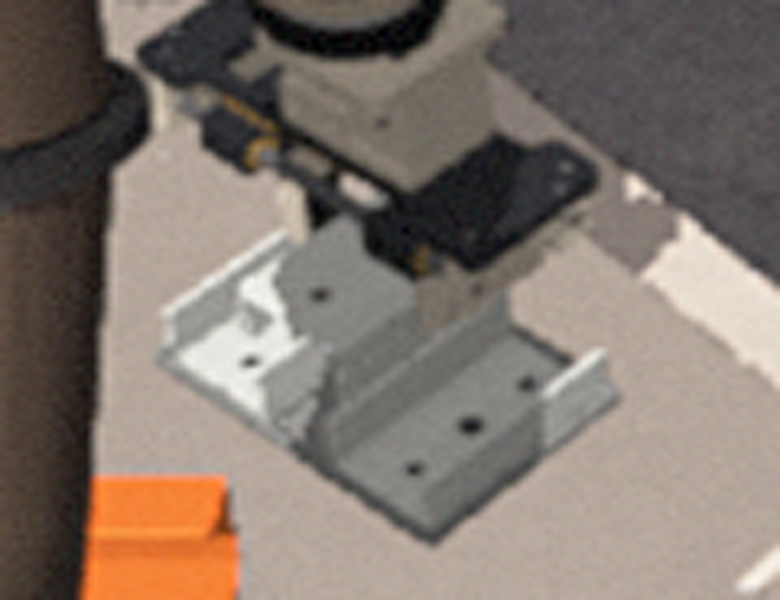

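Crop: held channel is above the pair and roughly aligned. Its near end hole is at (319,295), a's centre hole at (470,425). That was my 12th view, so only numbers from here. I'll compare the hole positions in this camera.

```bash
python3 - <<'E'
from h import *
p=cv2.imread("pics/hold_full.png");d=np.load("/tmp/hold_d.npy");g=cv2.cvtColor(p,cv2.COLOR_BGR2GRAY).astype(float)
def cen(u,v,r=3):
    u,v=int(round(u)),int(round(v));w=g[v-r:v+r+1,u-r:u+r+1];k=np.clip(np.median(w)-5-w,0,None);yy,xx=np.mgrid[v-r:v+r+1,u-r:u+r+1];return (k*xx).sum()/k.sum(),(k*yy).sum()/k.sum()
c=lambda u,v:(215+u/6.5,130+v/6)
h=cen(*c(319,295));A=[cen(*c(*q),r) for q,r in(((470,425),3),((528,383),2),((414,469),2))]
print(h,A)
PA=at_z("side",A,.008);print(PA.round(4),PA.mean(0))
ys,xs=np.mgrid[172:190,255:277];Z=at_d("side",list(zip(xs.ravel(),ys.ravel())),d);m=(Z[:,2]>.07)&(Z[:,2]<.11);print("webz",m.sum(),np.median(Z[m,2]))
a=np.radians(-6.8);ex=np.array([np.cos(a),np.sin(a)])
for z in(.0886,.0916,.095):
    q=at_z("side",[h],z)[0];print(z,"hole",q.round(4),"C centre",(q[:2]+.035*ex).round(4))
print(sense()["position"])
E
```

```text
(np.float64(263.75581395348837), np.float64(178.71511627906978)) [(np.float64(287.1162790697674), np.float64(200.64825581395348)), (np.float64(295.70566037735847), np.float64(193.6188679245283)), (np.float64(278.2863849765258), np.float64(207.7511737089202))]
[[0.4486 0.153  0.008 ]
 [0.4833 0.1488 0.008 ]
 [0.414  0.1575 0.008 ]] [0.4486224  0.15310192 0.008     ]
webz 318 0.09188847632306685
0.0886 hole [0.4213 0.205  0.0886] C centre [0.4561 0.2009]
0.0916 hole [0.4193 0.203  0.0916] C centre [0.454  0.1989]
0.095 hole [0.4169 0.2008 0.095 ] C centre [0.4517 0.1966]
[0.45447983 0.19924754 0.05135418]
```

```bash
python3 - <<'E'
from h import *
def run(n,f,L):
    g=cv2.cvtColor(cv2.imread(f),cv2.COLOR_BGR2GRAY).astype(float);o=[]
    for u,v in L:
        for r in(3,2):
            u,v=int(round(u)),int(round(v));w=g[v-r:v+r+1,u-r:u+r+1];k=np.clip(np.median(w)-6-w,0,None);yy,xx=np.mgrid[v-r:v+r+1,u-r:u+r+1]
            if r==3:u,v=(k*xx).sum()/k.sum(),(k*yy).sum()/k.sum()
        o.append(((k*xx).sum()/k.sum(),(k*yy).sum()/k.sum()))
    P=at_z(n,o,.008);print(n,P.round(4).tolist());return P
s=lambda u,v:(230+(u+.5)/8-.5,155+(v+.5)/8-.5); c=lambda u,v:(140+(u+.5)/5-.5,180+(v+.5)/5-.5)
for n,f,F,L in(("side","pics/side0.png",s,[(258,228),(189,283),(460,367),(391,427)]),("top","pics/top0.png",c,[(147,190),(135,271),(376,203),(368,282)])):
    P=run(n,f,[F(*l) for l in L]);print((P[0]+P[2])/2,np.linalg.norm(P[0]-P[2]))
E
```

```text
side [[0.4603, 0.2526, 0.008], [0.4257, 0.2558, 0.008], [0.4486, 0.1535, 0.008], [0.4104, 0.1607, 0.008]]
[0.45443727 0.20305904 0.008     ] 0.09973628176733457
top [[0.4594, 0.2533, 0.008], [0.4249, 0.2576, 0.008], [0.4479, 0.1546, 0.008], [0.4134, 0.159, 0.008]]
[0.45364652 0.20396342 0.008     ] 0.09940205796451768
```

With centroided holes, side and top now agree: pair centre at (0.454,0.2035), spacing 99.6 mm. The held channel's camera position agrees with the robot's to 0.5 mm. Shift +4 mm across.

```bash
python3 -m creep '[[4.2,0,0,0,0.1,0,1],[0,0,0,0,0,0,1],[0,0,3,0,0,0,1],[0,0,3,0,0,0,1],[0,0,3,0,0,0,1],[0,0,0,0,0,0,1],[0,0,0,0,0,0,1],[0,0,0,0,0,0,1],[0,0,0,0,0,0,1],[0,0,0,0,0,0,1]]'
python3 - <<'E'
from h import *
a=np.radians(83.2);to([.455,.2034,.002],([np.cos(a),np.sin(a),0],[0,0,-1]))
E
```

```text
time: 22.1
position: [0.455, 0.2037, 0.0416]
ee_rot: [0.748, 0.663, -0.0, 0.0]
contact_force: [-0.5, 0.5, -1.0]
width: 0.65
t 22.1 pos [0.455  0.2037 0.0416] F [-0.5  0.5 -1. ] w 0.65
toolx [ 0.12   0.993 -0.001] toolz [ 0.    -0.001 -1.   ] shift [-0.3 -0.  39.6]
turn [ 0.02  0.03 -0.11] shift in goal axes [-0.3  0.  39.6]
```

```bash
python3 -m creep '[[0,0,3,0,0,0,1],[0,0,3,0,0,0,1],[0,0,3,0,0,0,1],[0,0,2,0,0,0,1],[0,0,2,0,0,0,1],[0,0,2,0,0,0,1],[0,0,0,0,0,0,1],[0,0,0,0,0,0,1],[0,0,0,0,0,0,1],[0,0,0,0,0,0,1]]'
python3 - <<'E'
from h import *
a=np.radians(83.2);to([.455,.2034,.002],([np.cos(a),np.sin(a),0],[0,0,-1]))
E
```

```text
time: 23.35
position: [0.455, 0.2037, 0.0256]
ee_rot: [0.748, 0.663, -0.0, 0.0]
contact_force: [0.5, 0.1, -1.5]
width: 0.651
t 23.35 pos [0.455  0.2037 0.0256] F [ 0.5  0.1 -1.5] w 0.651
toolx [ 0.12   0.993 -0.001] toolz [ 0.    -0.001 -1.   ] shift [-0.3 -0.  23.6]
turn [ 0.01  0.03 -0.11] shift in goal axes [-0.3 -0.  23.6]
```

The leg tips are about 6 mm below the pair's leg tops with no contact force, so both legs are in the troughs. Lower on.

```bash
python3 -m creep '[[0,0,3,0,0,0,1],[0,0,3,0,0,0,1],[0,0,3,0,0,0,1],[0,0,3,0,0,0,1],[0,0,3,0,0,0,1],[0,0,2,0,0,0,1],[0,0,2,0,0,0,1],[0,0,1,0,0,0,1],[0,0,0,0,0,0,1],[0,0,0,0,0,0,1]]'
python3 - <<'E'
from h import *
a=np.radians(83.2);to([.455,.2034,.002],([np.cos(a),np.sin(a),0],[0,0,-1]))
E
```

```text
time: 24.6
position: [0.455, 0.2037, 0.004]
ee_rot: [0.748, 0.663, -0.0, 0.0]
contact_force: [0.7, 0.6, -1.3]
width: 0.652
t 24.6 pos [0.455  0.2037 0.004 ] F [ 0.7  0.6 -1.3] w 0.652
toolx [ 0.12   0.993 -0.001] toolz [ 0.    -0.001 -1.   ] shift [-0.3  0.   2. ]
turn [ 0.01  0.04 -0.11] shift in goal axes [-0.3  0.   2. ]
```

```bash
python3 -m creep '[[0,0,1,0,0,0,1],[0,0,1,0,0,0,1],[0,0,0,0,0,0,1],[0,0,0,0,0,0,-0.7],[0,0,0,0,0,0,-0.7],[0,0,0,0,0,0,-0.7],[0,0,0,0,0,0,-0.7],[0,0,0,0,0,0,-0.7],[0,0,0,0,0,0,-0.7],[0,0,0,0,0,0,-0.7]]'
python3 - <<'E'
from h import *
to([.455,.2034,.15])
E
```

```text
time: 25.85
position: [0.4555, 0.204, 0.0023]
ee_rot: [0.748, 0.663, 0.0, 0.0]
contact_force: [0.5, 0.5, 0.0]
width: 0.851
t 25.85 pos [0.4555 0.204  0.0023] F [0.5 0.5 0. ] w 0.851
toolx [0.12  0.993 0.   ] toolz [ 0.001 -0.    -1.   ] shift [  -0.6   -0.3 -147.7]
```

Released with about zero force. Rise, move well clear to the right, and check numerically.

```bash
python3 -m creep '[[0,0,-8,0,0,0,-0.7],[0,0,-15,0,0,0,-0.7],[0,0,-25,0,0,0,-0.7],[0,0,-40,0,0,0,-0.7],[0,0,-50,0,0,0,-0.7],[0,0,-50,0,0,0,-0.7],[-55,0,-30,0,0,0,-0.7],[-60,0,0,0,0,0,-0.7],[-60,0,0,0,0,0,-0.7],[-60,0,0,0,0,0,-0.7]]'
python3 -m creep '[[-55,0,0,0,0,0,-0.7],[-55,0,0,0,0,0,-0.7],[-55,0,0,0,0,0,-0.7],[-55,0,0,0,0,0,-0.7],[0,0,0,0,0,0,-0.7],[0,0,0,0,0,0,-0.7],[0,0,0,0,0,0,-0.7],[0,0,0,0,0,0,-0.7],[0,0,0,0,0,0,-0.7],[0,0,0,0,0,0,-0.7]]'
python3 - <<'E'
from h import *
D=[snap("side",f"fin{i}.png")[1] for i in range(4)];d=np.median(D,0)
ys,xs=np.mgrid[145:230,225:325];Z=at_d("side",list(zip(xs.ravel(),ys.ravel())),d)
a=np.radians(-6.8);L=(Z[:,:2]-[.454,.2035])@np.array([[np.cos(a),-np.sin(a)],[np.sin(a),np.cos(a)]])
m=(Z[:,2]>.034)&(Z[:,2]<.05)&(abs(L[:,1])<.036)&(abs(L[:,0])<.07);Q=L[m]
print("C web",m.sum(),"z",np.median(Z[m,2]),cv2.minAreaRect((Q*1000).astype(np.float32)))
A=np.c_[Q,np.ones(len(Q))];print("slopes",np.linalg.lstsq(A,Z[m,2],rcond=None)[0].round(4))
for n,lo,hi in(("a trough",-.072,-.036),("b trough",.036,.072)):
    k=(L[:,1]>lo)&(L[:,1]<hi)&(abs(L[:,0])<.04);print(n,k.sum(),np.median(Z[k,2]).round(4))
for n,y0 in(("a outer",-.0775),("b outer",.0775)):
    k=(Z[:,2]>.033)&(Z[:,2]<.045)&(abs(L[:,1]-y0)<.01)&(abs(L[:,0])<.06);print(n,k.sum(),np.median(L[k,1]) if k.sum() else None,np.median(Z[k,2]) if k.sum() else None)
g0=cv2.imread("pics/side0.png").astype(int);g1=cv2.imread("pics/fin3.png").astype(int)
for n,P in(("marker",[.5,-.001,.005]),("cutter",[.465,-.35,.005])):
    u,v=proj("side",P)[0].astype(int);print(n,u,v,"mean diff",np.abs(g1-g0)[v-18:v+18,u-18:u+18].mean().round(1))
print(proj("side",[.454,.2035,.042]),sense()["position"])
E
```

```text
time: 27.1
position: [0.428, -0.0301, 0.2366]
ee_rot: [0.746, 0.666, 0.006, 0.002]
contact_force: [1.5, 0.2, 0.2]
width: 0.854
time: 28.35
position: [0.3999, -0.2563, 0.2426]
ee_rot: [0.746, 0.666, 0.011, 0.005]
contact_force: [0.1, 0.6, -0.4]
width: 0.849
C web 705 z 0.0424930629827347 ((1.460205078125, -1.7101116180419922), (110.54462432861328, 62.83170700073242), 0.34215179085731506)
slopes [0.0028 0.0269 0.0422]
a trough 177 0.0089
b trough 136 0.0087
a outer 81 -0.08009724510494978 0.03739613054247859
b outer 72 0.07573219154458014 0.037197654358055665
marker 343 214 mean diff 9.4
cutter 453 285 mean diff 9.0
[[273.083201   183.48182343]] [ 0.39972689 -0.25671835  0.24255404]
```

```bash
python3 - <<'E'
from h import *
d=np.median([np.load("/tmp/side_d.npy")]+[snap("side")[1] for _ in range(4)],0)
ys,xs=np.mgrid[145:230,225:325];Z=at_d("side",list(zip(xs.ravel(),ys.ravel())),d)
a=np.radians(-6.8);L=(Z[:,:2]-[.454,.2035])@np.array([[np.cos(a),-np.sin(a)],[np.sin(a),np.cos(a)]])
m=(Z[:,2]>.03)&(Z[:,2]<.055)&(abs(L[:,1]+.001)<.024)&(abs(L[:,0])<.048)
print(m.sum(),np.linalg.lstsq(np.c_[L[m],np.ones(m.sum())],Z[m,2],rcond=None)[0].round(4))
g0=cv2.imread("pics/side0.png",0);g1=cv2.imread("pics/fin3.png",0)
for n,u,v in(("marker",343,214),("cutter",453,285)):
    t=g0[v-22:v+22,u-22:u+22];r=cv2.matchTemplate(g1[v-40:v+40,u-40:u+40],t,cv2.TM_CCOEFF_NORMED);_,s,_,l=cv2.minMaxLoc(r);print(n,"shift px",l[0]-18,l[1]-18,"score",round(s,2))
E
```

```text
451 [0.0002 0.0015 0.0426]
marker shift px 0 0 score 1.0
cutter shift px 0 0 score 1.0
```

The channel is level to within 0.002 rad, the web face is at 42.6 mm, and the marker and cutter have not moved. Handing in.

```bash
python3 -c "
from station import job
print(job.job_done())"
```

```text
the job is handed in; nothing more can be done
None
```

The third channel is turned legs down and nested over the pair in the tray, and I handed the job in at about 29 s of the 48 s allowed. I gripped it from above, rolled it 45° and let it settle legs down on the bench. I then gripped it again across the legs, aligned it with the pair and lowered it without contact force.

My last checks, all from the side camera:

| Check | Measured | Required |
|---|---|---|
| Height of the web's outer face | 42.5 mm | 42 mm, within 3 mm |
| Tilt | about 0.002 rad | below 0.08 rad |
| Turn against the tray | about 0.3° | below 4.6° (0.08 rad) |
| Off centre | 1.5 mm lengthwise, 1.7 mm across | within 10 mm and 9 mm |
| Floors of the lower two channels | about 9 mm above the bench | 8 mm, within 3 mm |
| Leg tips of the lower two channels | about 37 mm above the bench | 38 mm, within 3 mm |
| Marker and cutter | 0 px shift | within 25 mm |

- **First grasp missed:** the fingers shut above the channel. The camera showed the fingertips about 20 mm higher than the reported TCP, so I allowed for that from then on.
- **Readings that disagreed:** the cameras first differed by 2.7 mm on the tray's centre. Measuring the web holes more precisely cut this to about 1 mm. A first tilt fit that included the edges gave 0.027 rad; the value in the table is from the inner web face only.
- **Not checked by eye:** I had used all 12 picture views, so the final state is confirmed by numbers only.

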